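# Set the tube-cutting jig to its gauge mark

### The job

Set the length stop of the blue tube-cutting jig: roll its knurled brass adjuster wheel with a fingertip until the black pointer on the stop stands on the red gauge mark, then take the hand away. Work by touch on the wheel only: pinch or lift nothing, do not push the stop or the red mark, and leave the jig, the dark brown brass tube and the watch where they are.

Things in the scene. Friction and masses are not known exactly. Their poses are not given: they have to be found in the camera images.
- jig: Blue tube-cutting jig, plate 92 x 150 mm (x, y) lying loose on the bench, 68 mm high at the wheel's top, 1.3 to 2.2 kg. Origin on its underside, middle of its length, 51 mm behind the front edge. y runs along the channel from the sliding stop to the steel saw guide (46 mm high, at y +35 to +50 mm); x from the white scale strip at the front to the wheel; z up.
- wheel_centre (a point): Centre of the knurled brass adjuster wheel, 56 mm across, 18 mm wide, level axle along the jig's x, at (18, -5, 40) mm in the jig's frame. The rim's top is 28 mm above this point, the highest part of the jig, 10 mm above the two aluminium cheeks beside it. About 1.1 N at the rim turns it; it stays where it is left. One knurl is white.
- adjuster (a joint): Turn of the wheel in rad, -0.2 to 7.2; 0.2 to 1.3 at the start. Stroking the top of the rim towards the saw guide (the jig's +y) makes it grow and moves the stop the same way, 6 mm per rad (2.1 mm for each 10 mm of stroke at the rim). Stroking the other way moves the stop back.
- stop: Aluminium length stop, 22 x 16 x 38 mm (x, y, z of the jig), with a dark rack beside it; top 51 mm above the bench. It slides along the jig's y in the channel, driven by the wheel. Origin at the middle of its underside, at (-18, -50, 12.5) mm in the jig's frame when the wheel is at 0. Not to be touched.
- pointer (a point): Front tip of the black pointer, 3 mm wide, that sticks out of the stop at the front over the white scale strip, at the same jig y as the stop's origin.
- mark: Red gauge mark, a clip 6 mm wide along the jig's y, on the front edge of the jig over the scale strip; origin at the same jig y as its middle. It stays where it is set, 16 to 34 mm from the stop's zero position, always between the pointer and the saw guide at the start. Not to be touched.
- mark_middle (a point): Middle of the red mark's top face, about 3 mm below the pointer's path. The job is done when this and the pointer have the same y in the jig's frame.
- tube_middle (a point): Middle of the loose, tarnished dark brown brass tube, 19 mm across and 60 mm long, lying on the bench to the right of the jig, seen by the robot. Bystander. (Further right, at the bench's right end, a fixed orange lamp hangs over the bench close to where the robot starts: draw the hand in towards the robot and its middle before crossing to the jig.)
- watch_case: Loose watch head with strap end, 50 x 34 x 10 mm, lying on the bench to the left of the jig, seen by the robot; origin at the middle of its underside. Bystander.

How it is judged:
By the outcome, as a careful person would: the job done as asked, in the order asked, and still so for the second after the job is handed in, with the robot touching nothing.
It also fails if it takes over 58 s, if anything falls off the work surface, if the arm or the gripper's body presses on something with over 40 N, if the wrist force passes 120 N, or if a joint passes its speed limit or range.

### The arm

A 6-joint arm with a two-finger parallel gripper is mounted at the origin on a cart in front of the work surface, level with it; the furniture and walls round the work are solid. World frame = base frame: x ahead of the robot, y to its left, z up, the work surface at z = 0. Lengths are in mm, angles in rad, forces in N, time in s.
With the tool pointing down it reaches from about 350 to 875 mm from the base axis. Payload 4.2 kg.
Tool frame: the origin (TCP) lies midway between the tips of the shut fingers; the grasp point (between the pads) lies 19 mm behind it; z points along the fingers, y is the direction in which the jaws open and shut (so a half turn about z gives the same grasp; the last joint's range is limited). The gripper opens to 85 mm and grips with 20 to 120 N. Pads are 22 mm wide; open, the fingers measure 114 mm over their backs; the gripper's body (76 mm by 85 mm) begins 54 mm behind the grasp point. The pads swing forward as they close: fully open they stand 13 mm farther back than shut.
Start: joints at [-0.913, 0.385, 0.008, 0, -1.194, -0.259], TCP at [242.709, -575.927, 231.312] pointing down, gripper open.
Joint ranges: [-3.14, 3.14], [-1.21, 2.06], [-1.07, 1.41], [-3.16, 2.05], [-2.99, -0.16], [-3.1, 3.1]. Speed limits (rad/s): [2.79, 2.79, 3.14, 3.14, 3.14, 3.14].

### API

Orientations are given as a unit quaternion [x, y, z, w].
In Python, from bench import arm gives the robot as it stands.
- The arm moves only by the tool servo_tool, never from a script. Its argument "rows" is a list of rows, each an object of numbers: "fingers": the finger opening in cm, from 0 to 8.54; "x", "y", "z": the shift along the tool's x, y, z in cm; "turn": the turn about the tool's z in degrees. A call has 1 to 10 rows; each row shifts and turns the commanded pose from where the row before left it, along the tool's axes as they then stand; what a row does not reach is not made up. A row lasts 1/12 s, in which the tool goes at most 41.7 mm and 7.16 degrees, less where a joint would pass 70% of its speed; a pose out of reach is approached as far as the arm can. A call is refused whole if a number of a shift passes 4.17 or a number of a turn 7.16, either way. A call with a gripper value outside its range is refused whole. The fingers move at their own pace and stop on an object; the grip force is fixed at half the most. Time passes only in rows, so rows that do not move let the fingers close. It gives the time, the measured TCP pose, the force and the opening at its end, in the units of the state.
- arm.read_state(): the state, without advancing time (a new reading comes with each control period).
- arm.get_image(name): name is "side" or "top"; returns (picture, depth): 384x512x3 uint8, red, green, blue; 384x512 float32, mm along the optical axis (not along the pixel's ray), 0 where there is no reading.
- arm.camera_model(name): a dict with "fx", "fy", "cx", "cy" (pixels), "pose" (4x4, takes a point from camera to world coordinates). Camera axes: x right, y down, z forward; pixel columns grow to the right and rows downward; lengths in mm; the calibration is good to about 2 mm. A picture is of the moment at which its call begins. camera_model takes no time and is no camera call.
- arm.job_done(): hands the job in, once; it reports no verdict.
The state is a dict: "clock": time; "joints": joint angles; "joint_vel": joint speeds; "joint_efforts": joint torques, N m; "position": TCP position; "ee_rot": TCP orientation; "contact_force": force on the tool from outside, world axes, zero at the start; "wrist_torque": the same for the moment, N m; "gripper_width": finger opening in mm.
Only numpy, scipy, OpenCV 4.12 (cv2) and the standard library are available. Lean on these libraries where they do the work, as an engineer would, in place of code of your own. Each camera call takes 0.05 s, during which the arm holds its last target.

## Working session

There is one attempt and no reset: what is moved stays moved. The work goes in short steps, Python scripts to look and compute and a tool call to move; the robot and the scene stay as the last step left them, time stands still between calls to the robot, and variables do not carry over. Pictures are saved under pics/ and viewed, and the job is handed in when it is done.

Besides the shell and the picture viewer there is one more tool, called after "Emit:" by a JSON object that holds its "fn" and its "kwargs", one argument or row to a line. servo_tool: Moves the arm, as the interface text tells. Its arguments: {"type":"object","properties":{"rows":{"type":"array","items":{"type":"object","properties":{"fingers":{"type":"number"},"x":{"type":"number"},"y":{"type":"number"},"z":{"type":"number"},"turn":{"type":"number"}}}}},"required":["rows"]}

```bash
mkdir -p pics; ls
cat > h.py <<'E'
from bench import arm
import numpy as np, cv2
def snap(n,f):
    p,d=arm.get_image(n); cv2.imwrite(f'pics/{f}.png',p[:,:,::-1]); np.save(f'pics/{f}.npy',d); return p,d
def ray(n,u,v):
    m=arm.camera_model(n); P=np.array(m['pose']); r=np.array([(u-m['cx'])/m['fx'],(v-m['cy'])/m['fy'],1.]); return P[:3,3],P[:3,:3]@r
def atd(n,u,v,d):
    o,r=ray(n,u,v); return o+r*d
def atz(n,u,v,z):
    o,r=ray(n,u,v); return o+r*(z-o[2])/r[2]
def proj(n,p):
    m=arm.camera_model(n); P=np.array(m['pose']); q=P[:3,:3].T@(np.array(p)-P[:3,3]); return q[0]/q[2]*m['fx']+m['cx'],q[1]/q[2]*m['fy']+m['cy']
def crop(f,x0,y0,x1,y1,s):
    i=cv2.imread(f'pics/{f}.png')[y0:y1,x0:x1]; cv2.imwrite(f'pics/{f}_c.png',cv2.resize(i,None,fx=s,fy=s,interpolation=cv2.INTER_CUBIC))
E
python3 - <<'E'
from h import *
snap('top','t0');snap('side','s0')
print(arm.read_state())
for n in('top','side'):print(arm.camera_model(n))
E
```

```text
pics
{'clock': 0.1, 'joints': array([-9.13409124e-01,  3.85503576e-01,  6.77289249e-03, -4.55789200e-04,
       -1.19401826e+00, -2.58576839e-01]), 'joint_vel': array([-0.00070322, -0.00225519,  0.00218358,  0.00193676,  0.00034016,
        0.00016251]), 'joint_efforts': array([-4.07739126e-04, -3.93320131e+01,  1.88928920e+01,  4.19806346e+00,
       -2.62442081e-03, -5.42088827e-06]), 'position': array([ 242.50572558, -575.46664442,  230.31753024]), 'ee_rot': array([-1.98003845e-01,  9.80200734e-01,  9.69352088e-04, -2.41665914e-04]), 'contact_force': array([-0.09265374,  0.23409949,  1.00229226]), 'wrist_torque': array([ 0.00222458, -0.02491787, -0.01152274]), 'gripper_width': 85.42985492306117}
{'fx': 490.6450480307193, 'fy': 490.6450480307193, 'cx': 256.0767159812611, 'cy': 191.816164908416, 'pose': array([[ 2.34703353e-02, -9.91356687e-01,  1.29077741e-01,
         5.10087102e+02],
       [-9.99662913e-01, -2.47059690e-02, -7.97971705e-03,
         9.42382539e+01],
       [ 1.10997365e-02, -1.28846943e-01, -9.91602370e-01,
         1.06495973e+03],
       [ 0.00000000e+00,  0.00000000e+00,  0.00000000e+00,
         1.00000000e+00]])}
{'fx': 370.2573495221819, 'fy': 370.2573495221819, 'cx': 256.44545436389166, 'cy': 195.58338848264495, 'pose': array([[ 9.16693887e-01,  2.77777205e-01, -2.87249268e-01,
         8.81283257e+02],
       [ 3.99505232e-01, -6.51931581e-01,  6.44500413e-01,
        -4.43004532e+02],
       [-8.23934599e-03, -7.05567174e-01, -7.08595142e-01,
         6.47895580e+02],
       [ 0.00000000e+00,  0.00000000e+00,  0.00000000e+00,
         1.00000000e+00]])}
```

View pics/t0.png

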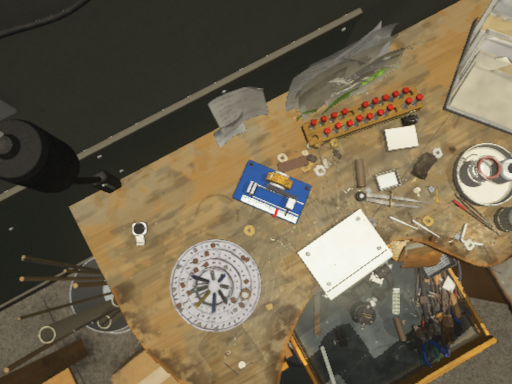

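View pics/s0.png

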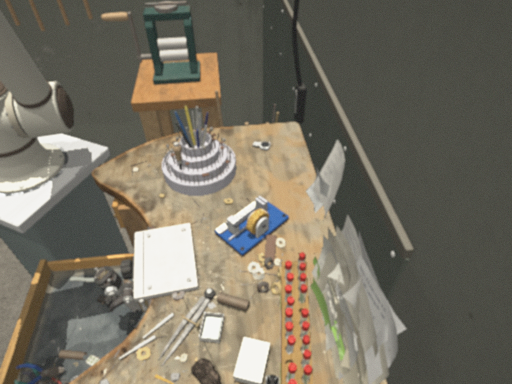

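Run:
```python
from h import *
crop('t0',222,150,322,230,8);crop('s0',205,185,300,260,8)
```

```text
(no output)
```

View pics/t0_c.png

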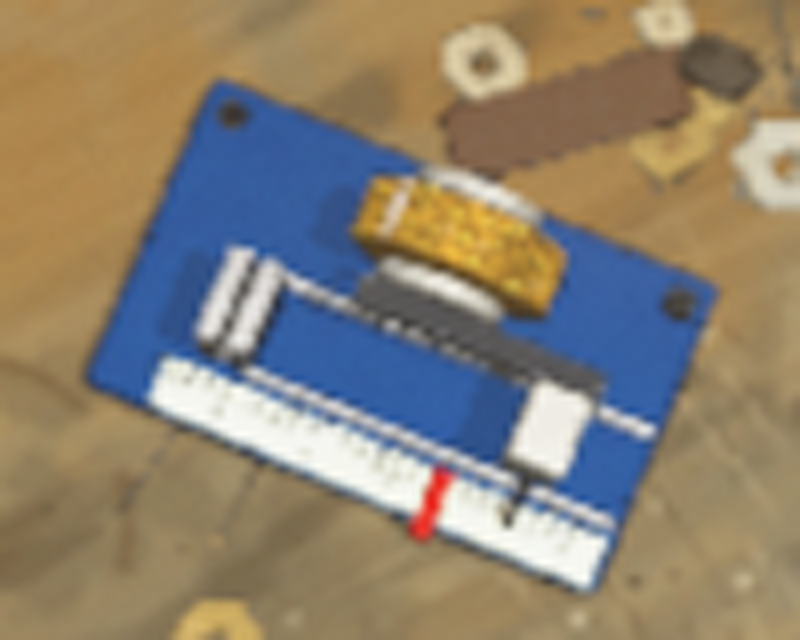

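View pics/s0_c.png

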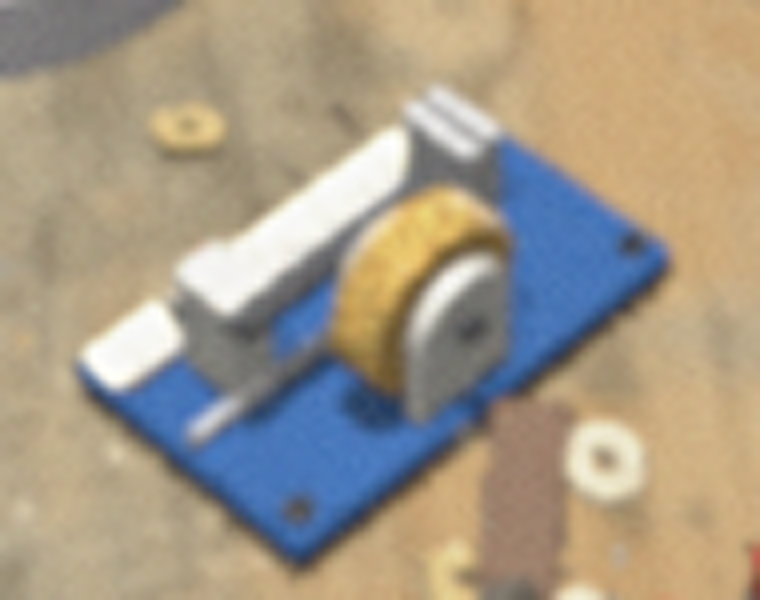

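```bash
cat > fit.py <<'E'
from h import *
from scipy.optimize import least_squares
def J(p,q):
    x,y,t=p; c,s=np.cos(t),np.sin(t); return np.array([x+c*q[0]-s*q[1],y+s*q[0]+c*q[1],q[2]])
E
python3 - <<'E'
from fit import *
T=lambda a,b:(a/8+222,b/8+150)
S=lambda a,b:(a/8+205,b/8+185)
d=np.load('pics/t0.npy')
for n,u in(('plate',(300,130)),('plate2',(130,340)),('wheeltop',(455,240)),('bench',(100,150)),('stop',(550,420)),('guide',(240,310)),('strip',(300,430))):
    a,b=T(*u); dd=d[int(b),int(a)]; print(n,atd('top',a,b,dd).round(1))
h=8
obs=[('top',T(220,82),(41,75)),('top',T(718,290),(41,-75)),('top',T(597,592),(-51,-75)),('top',T(90,382),(-51,75))]
sobs=[('side',S(670,255),(41,75)),('side',S(297,565),(41,-75)),('side',S(80,365),(-51,-75))]
for name,O in(('top',obs),('side',sobs),('both',obs+sobs)):
  for h in(5,8,10):
    f=lambda p:np.concatenate([np.array(proj(n,J(p,(*q,h))))-u for n,u,q in O])
    r=least_squares(f,[510,60,-.4]); print(name,h,r.x.round(3),r.cost.round(2))
E
```

```text
plate [703.3  79.6  13.3]
plate2 [644.3 124.2  15.4]
wheeltop [665.6  39.9  67.7]
bench [699.2 134.4  -2.5]
stop [621.6  13.4  49.9]
guide [653.1  94.7  15.7]
strip [621.3  77.8  12.6]
top 5 [ 6.5341e+02  4.7584e+01 -3.7300e-01] 0.95
top 8 [ 6.53023e+02  4.77110e+01 -3.73000e-01] 1.27
top 10 [ 6.52764e+02  4.77960e+01 -3.73000e-01] 1.51
side 5 [ 6.53285e+02  5.26450e+01 -3.76000e-01] 1.07
side 8 [ 6.54321e+02  5.05220e+01 -3.75000e-01] 1.28
side 10 [ 6.55012e+02  4.91070e+01 -3.75000e-01] 1.46
both 5 [ 6.53551e+02  4.92660e+01 -3.73000e-01] 5.61
both 8 [ 6.53633e+02  4.87070e+01 -3.72000e-01] 4.06
both 10 [ 6.53688e+02  4.83350e+01 -3.71000e-01] 4.12
```

```bash
cat >> fit.py <<'E'
P=[653.2,48.0,-.372]
def inv(p,w):
    c,s=np.cos(p[2]),np.sin(p[2]); d=np.array(w)[:2]-p[:2]; return np.array([c*d[0]+s*d[1],-s*d[0]+c*d[1]])
E
python3 - <<'E'
from fit import *
T=lambda a,b:(a/8+222,b/8+150)
print('wheel',J(P,(18,-5,68)), [((v-b)*8) for v,b in zip(proj('top',J(P,(18,-5,68))),(222,150))])
for z in(15,20):
  print('ptr',inv(P,atz('top',*T(509,520),z+3)),'stop',inv(P,atz('top',*T(550,420),51)),'mark',inv(P,atz('top',*T(433,505),z)))
st=arm.read_state(); from scipy.spatial.transform import Rotation as R
print(R.from_quat(st['ee_rot']).as_matrix().round(3))
E
```

```text
wheel [668.1514437   36.79936023  68.        ] [np.float64(467.281134809632), np.float64(230.22693734028553)]
ptr [-41.8314154  -44.85850341] stop [-17.00301957 -43.71482383] mark [-45.66621329 -24.60769126]
ptr [-42.34862504 -44.68698019] stop [-17.00301957 -43.71482383] mark [-46.16368349 -24.53309427]
[[-0.922 -0.388 -0.001]
 [-0.388  0.922  0.002]
 [ 0.     0.002 -1.   ]]
```

Emit:
{"fn": "servo_tool", "kwargs": {
  "rows": [
    {"y": 3.4, "fingers": 0},
    {"y": 3.4, "fingers": 0},
    {"y": 3.4, "fingers": 0},
    {"y": 3.4, "fingers": 0},
    {"y": 3.4, "fingers": 0},
    {"y": 3.4, "fingers": 0},
    {"fingers": 0},
    {"fingers": 0}
  ]
}}

```text
invalid input at $.rows[0]: expected keys fingers, x, y, z, turn
```

Emit:
{"fn": "servo_tool", "kwargs": {
  "rows": [
    {"x": 0, "y": 3.4, "z": 0, "turn": 0, "fingers": 0},
    {"x": 0, "y": 3.4, "z": 0, "turn": 0, "fingers": 0},
    {"x": 0, "y": 3.4, "z": 0, "turn": 0, "fingers": 0},
    {"x": 0, "y": 3.4, "z": 0, "turn": 0, "fingers": 0},
    {"x": 0, "y": 3.4, "z": 0, "turn": 0, "fingers": 0},
    {"x": 0, "y": 3.4, "z": 0, "turn": 0, "fingers": 0},
    {"x": 0, "y": 0, "z": 0, "turn": 0, "fingers": 0},
    {"x": 0, "y": 0, "z": 0, "turn": 0, "fingers": 0}
  ]
}}

```text
clock: 0.77
position: [162.7, -386.7, 231.7]
ee_rot: [-0.199, 0.98, -0.0, 0.0]
contact_force: [-0.3, -0.7, 0.8]
gripper_width: -0.2
```

Emit:
{"fn": "servo_tool", "kwargs": {
  "rows": [
    {"x": -2.7, "y": 0.6, "z": 0, "turn": 0, "fingers": 0},
    {"x": -2.7, "y": 0.6, "z": 0, "turn": 0, "fingers": 0},
    {"x": -2.7, "y": 0.6, "z": 0, "turn": 0, "fingers": 0},
    {"x": -2.7, "y": 0.6, "z": 0, "turn": 0, "fingers": 0},
    {"x": -2.7, "y": 0.6, "z": 0, "turn": 0, "fingers": 0},
    {"x": -2.7, "y": 0.6, "z": 0, "turn": 0, "fingers": 0},
    {"x": 0, "y": 0, "z": 0, "turn": 0, "fingers": 0}
  ]
}}

```text
clock: 1.35
position: [302.7, -291.1, 231.3]
ee_rot: [-0.2, 0.98, -0.0, 0.0]
contact_force: [0.5, -1.3, 0.3]
gripper_width: -0.3
```

Emit:
{"fn": "servo_tool", "kwargs": {
  "rows": [
    {"x": 0, "y": 0, "z": 0, "turn": -5, "fingers": 0},
    {"x": 0, "y": 0, "z": 0, "turn": -5, "fingers": 0},
    {"x": 0, "y": 0, "z": 0, "turn": -5, "fingers": 0},
    {"x": 0, "y": 0, "z": 0, "turn": -5, "fingers": 0},
    {"x": 0, "y": 0, "z": 0, "turn": -5, "fingers": 0},
    {"x": 0, "y": 0, "z": 0, "turn": -5, "fingers": 0},
    {"x": 0, "y": 0, "z": 0, "turn": -5, "fingers": 0},
    {"x": 0, "y": 0, "z": 0, "turn": -5, "fingers": 0},
    {"x": 0, "y": 0, "z": 0, "turn": -5.9, "fingers": 0},
    {"x": 0, "y": 0, "z": 0, "turn": 0, "fingers": 0}
  ]
}}

```text
clock: 2.18
position: [299.3, -292.5, 231.1]
ee_rot: [-0.565, 0.825, 0.0, -0.0]
contact_force: [-1.0, 0.0, 0.8]
gripper_width: 0.1
```

```bash
cat > go.py <<'E'
from fit import *
from scipy.spatial.transform import Rotation as R
def to(t):
    st=arm.read_state(); M=R.from_quat(st['ee_rot']).as_matrix(); d=M.T@(np.array(t)-st['position']); print('clock',st['clock'],'pos',st['position'].round(1),'F',st['contact_force'].round(1),'yaw x',np.degrees(np.arctan2(M[1,0],M[0,0])).round(2),'shift cm',(d/10).round(2)); print(M.round(3).tolist())
E
python3 - <<'E'
from go import *
print(arm.read_state()['joints'])
to(J(P,(18,-16,110)))
E
```

```text
[-3.82107874e-01  2.43622582e-02 -4.60456714e-01  1.27311239e-04
 -1.08646366e+00  1.22815415e-02]
clock 2.1833 pos [ 299.3 -292.5  231.1] F [-1.   0.   0.8] yaw x -111.19 shift cm [-42.94 -22.49  12.09]
[[-0.361, -0.932, -0.0], [-0.932, 0.361, 0.0], [0.0, 0.0, -1.0]]
```

Emit:
{"fn": "servo_tool", "kwargs": {
  "rows": [
    {"x": -3, "y": -1.6, "z": 0, "turn": 0, "fingers": 0},
    {"x": -3, "y": -1.6, "z": 0, "turn": 0, "fingers": 0},
    {"x": -3, "y": -1.6, "z": 0, "turn": 0, "fingers": 0},
    {"x": -3, "y": -1.6, "z": 0, "turn": 0, "fingers": 0},
    {"x": -3, "y": -1.6, "z": 0, "turn": 0, "fingers": 0},
    {"x": -3, "y": -1.6, "z": 0, "turn": 0, "fingers": 0},
    {"x": -3, "y": -1.6, "z": 0, "turn": 0, "fingers": 0},
    {"x": 0, "y": 0, "z": 0, "turn": 0, "fingers": 0}
  ]
}}

```text
clock: 2.85
position: [484.0, -134.3, 230.7]
ee_rot: [-0.565, 0.825, -0.001, 0.0]
contact_force: [-0.5, -0.7, 0.1]
gripper_width: 0.2
```

Emit:
{"fn": "servo_tool", "kwargs": {
  "rows": [
    {"x": -3, "y": -1.6, "z": 0, "turn": 0, "fingers": 0},
    {"x": -3, "y": -1.6, "z": 0, "turn": 0, "fingers": 0},
    {"x": -3, "y": -1.6, "z": 0, "turn": 0, "fingers": 0},
    {"x": -3, "y": -1.6, "z": 0, "turn": 0, "fingers": 0},
    {"x": -3, "y": -1.6, "z": 0, "turn": 0, "fingers": 0},
    {"x": -3, "y": -1.6, "z": 0, "turn": 0, "fingers": 0},
    {"x": -3, "y": -1.6, "z": 0, "turn": 0, "fingers": 0},
    {"x": 0, "y": 0, "z": 0, "turn": 0, "fingers": 0}
  ]
}}

```text
clock: 3.52
position: [663.8, 21.5, 228.7]
ee_rot: [-0.565, 0.825, -0.0, -0.0]
contact_force: [-1.0, -0.9, 0.4]
gripper_width: 0.0
```

Run:
```python
from go import *
to(J(P,(18,-16,90)))
```

```text
clock 3.5167 pos [663.8  21.5 228.7] F [-1.  -0.9  0.4] yaw x -111.23 shift cm [-0.48  0.15 13.87]
[[-0.362, -0.932, -0.0], [-0.932, 0.362, -0.0], [0.0, 0.0, -1.0]]
```

Emit:
{"fn": "servo_tool", "kwargs": {
  "rows": [
    {"x": -0.2, "y": 0.1, "z": 2.6, "turn": 0, "fingers": 0},
    {"x": -0.2, "y": 0.05, "z": 2.6, "turn": 0, "fingers": 0},
    {"x": 0, "y": 0, "z": 2.6, "turn": 0, "fingers": 0},
    {"x": 0, "y": 0, "z": 2.6, "turn": 0, "fingers": 0},
    {"x": 0, "y": 0, "z": 2.4, "turn": 0, "fingers": 0},
    {"x": 0, "y": 0, "z": 0, "turn": 0, "fingers": 0},
    {"x": 0, "y": 0, "z": 0, "turn": 0, "fingers": 0}
  ]
}}

```text
clock: 4.1
position: [659.3, 21.8, 101.8]
ee_rot: [-0.564, 0.826, 0.0, -0.002]
contact_force: [0.2, 0.2, 0.8]
gripper_width: 0.1
```

Run:
```python
from go import *
to(J(P,(18,-16,90)))
snap('side','s1');snap('top','t1')
crop('t1',222,150,322,230,8);crop('s1',205,165,300,260,6)
```

```text
clock 4.1 pos [659.3  21.8 101.8] F [0.2 0.2 0.8] yaw x -111.35 shift cm [-0.62 -0.28  1.18]
[[-0.364, -0.931, -0.003], [-0.931, 0.364, -0.001], [0.003, 0.003, -1.0]]
```

View pics/s1_c.png

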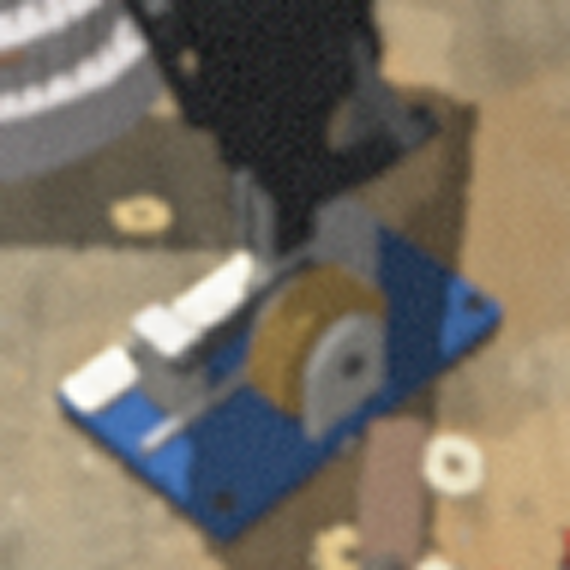

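View pics/t1_c.png

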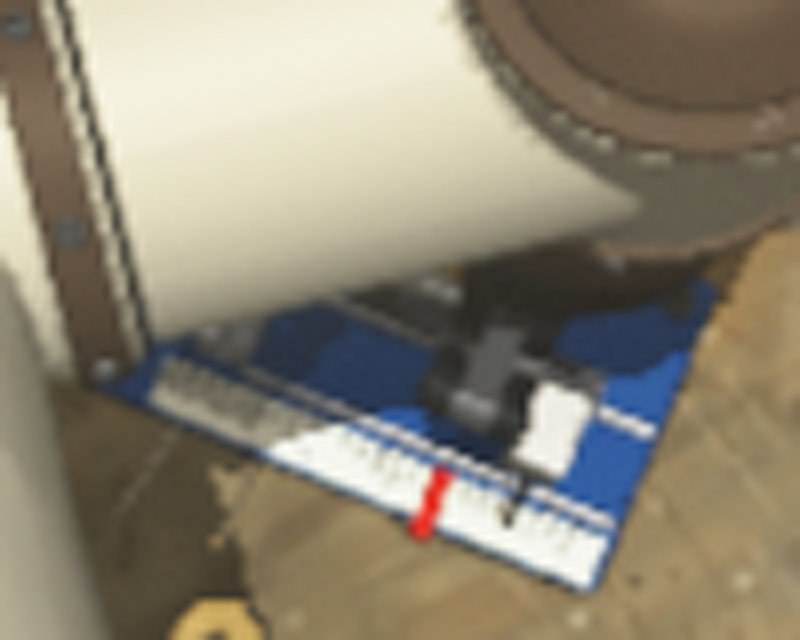

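Run:
```python
from go import *
to(J(P,(18,-16,80)))
print(proj('side',J(P,(18,-5,68))),proj('side',arm.read_state()['position']))
```

```text
clock 4.2 pos [661.2  22.4 105. ] F [ 0.6  0.1 -0.2] yaw x -111.29 shift cm [-0.49 -0.12  2.5 ]
[[-0.363, -0.932, 0.003], [-0.932, 0.363, -0.0], [-0.001, -0.003, -1.0]]
(np.float64(256.959825451151), np.float64(213.18856485792577)) (np.float64(250.83696902406524), np.float64(204.74618516372638))
```

Emit:
{"fn": "servo_tool", "kwargs": {
  "rows": [
    {"x": -0.25, "y": -0.1, "z": 0.8, "turn": 0, "fingers": 0},
    {"x": -0.2, "y": 0, "z": 0.8, "turn": 0, "fingers": 0},
    {"x": 0, "y": 0, "z": 0.7, "turn": 0, "fingers": 0},
    {"x": 0, "y": 0, "z": 0, "turn": 0, "fingers": 0},
    {"x": 0, "y": 0, "z": 0, "turn": 0, "fingers": 0},
    {"x": 0, "y": 0, "z": 0, "turn": 0, "fingers": 0}
  ]
}}

```text
clock: 4.7
position: [662.5, 26.5, 80.4]
ee_rot: [-0.565, 0.825, -0.0, 0.0]
contact_force: [-0.6, -0.3, 0.5]
gripper_width: 0.3
```

Run:
```python
from go import *
to(J(P,(18,-16,72)))
snap('side','s2')
crop('s2',205,165,300,260,6)
to(J(P,(18,-16,72)))
```

```text
clock 4.7 pos [662.5  26.5  80.4] F [-0.6 -0.3  0.5] yaw x -111.24 shift cm [-0.06 -0.15  0.84]
[[-0.362, -0.932, 0.0], [-0.932, 0.362, -0.0], [0.0, -0.0, -1.0]]
clock 4.75 pos [662.7  26.5  80.6] F [ 0.3 -0.3 -0.2] yaw x -111.24 shift cm [-0.06 -0.14  0.86]
[[-0.362, -0.932, 0.001], [-0.932, 0.362, -0.0], [-0.0, -0.001, -1.0]]
```

View pics/s2_c.png

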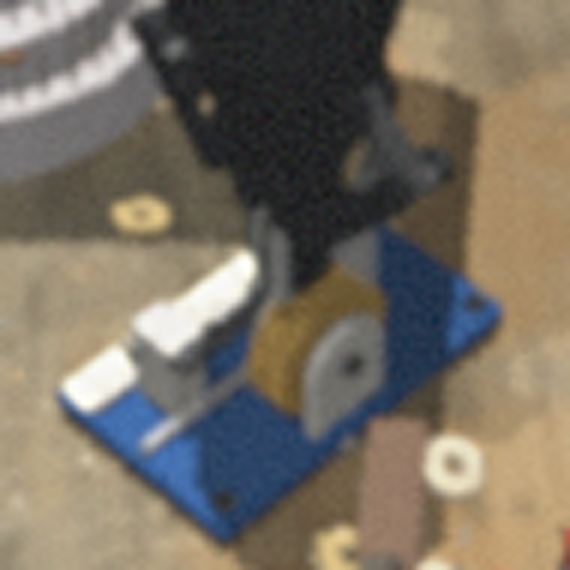

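Run:
```python
from go import *
st=arm.read_state();M=R.from_quat(st['ee_rot']).as_matrix()
i=cv2.imread('pics/s2_c.png')
for x,y in((-11,-15),(-11,15),(11,15),(11,-15),(0,0)):
  u=np.array(proj('side',st['position']+M@np.array([x,y,0])));u=(u-[205,165])*6;print(x,y,u.round());cv2.circle(i,tuple(int(v) for v in u),3,(0,0,255) if y>0 else (0,255,0),-1)
for q in((18,-5,68),(9,-5,68),(27,-5,68)):
  u=np.array(proj('side',J(P,q)));u=(u-[205,165])*6;cv2.circle(i,tuple(int(v) for v in u),3,(255,0,255),-1)
cv2.imwrite('pics/a.png',i)
```

```text
-11 -15 [338. 286.]
-11 15 [277. 242.]
11 15 [232. 275.]
11 -15 [293. 320.]
0 0 [285. 280.]
```

View pics/a.png

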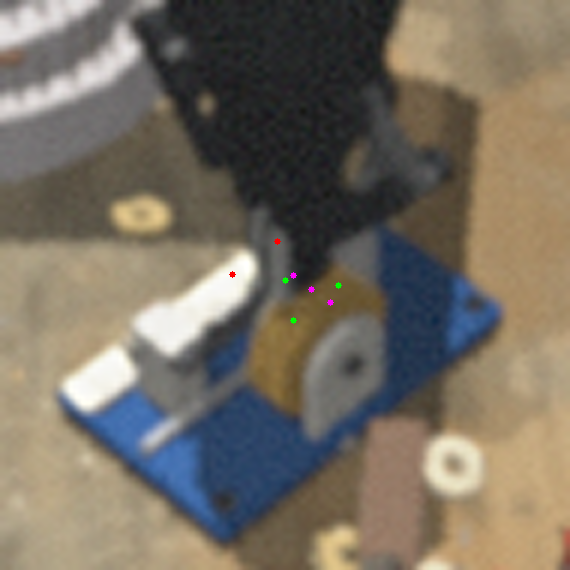

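Emit:
{"fn": "servo_tool", "kwargs": {
  "rows": [
    {"x": 0, "y": -0.1, "z": 0.3, "turn": 0, "fingers": 0},
    {"x": 0, "y": 0, "z": 0.3, "turn": 0, "fingers": 0},
    {"x": 0, "y": 0, "z": 0.3, "turn": 0, "fingers": 0},
    {"x": 0, "y": 0, "z": 0.1, "turn": 0, "fingers": 0},
    {"x": 0, "y": 0, "z": 0, "turn": 0, "fingers": 0},
    {"x": 0, "y": 0, "z": 0, "turn": 0, "fingers": 0},
    {"x": 0, "y": 0, "z": 0, "turn": 0, "fingers": 0}
  ]
}}

```text
clock: 5.33
position: [663.4, 26.1, 70.4]
ee_rot: [-0.565, 0.825, -0.0, 0.0]
contact_force: [-0.3, -0.3, -0.1]
gripper_width: 0.2
```

Emit:
{"fn": "servo_tool", "kwargs": {
  "rows": [
    {"x": 0, "y": 0, "z": 0.05, "turn": 0, "fingers": 0},
    {"x": 0, "y": 0, "z": 0.05, "turn": 0, "fingers": 0},
    {"x": 0, "y": 0, "z": 0, "turn": 0, "fingers": 0},
    {"x": 0, "y": 0, "z": 0, "turn": 0, "fingers": 0}
  ]
}}

```text
clock: 5.67
position: [663.3, 26.2, 69.3]
ee_rot: [-0.565, 0.825, -0.0, 0.0]
contact_force: [-1.0, 0.3, 0.4]
gripper_width: 0.3
```

Emit:
{"fn": "servo_tool", "kwargs": {
  "rows": [
    {"x": 0, "y": 0, "z": 0.05, "turn": 0, "fingers": 0},
    {"x": 0, "y": 0, "z": 0.05, "turn": 0, "fingers": 0},
    {"x": 0, "y": 0, "z": 0, "turn": 0, "fingers": 0},
    {"x": 0, "y": 0, "z": 0, "turn": 0, "fingers": 0}
  ]
}}

```text
clock: 6.0
position: [663.3, 26.1, 68.3]
ee_rot: [-0.565, 0.825, 0.0, -0.0]
contact_force: [0.6, 0.1, 0.5]
gripper_width: -0.4
```

Emit:
{"fn": "servo_tool", "kwargs": {
  "rows": [
    {"x": 0, "y": 0, "z": 0.05, "turn": 0, "fingers": 0},
    {"x": 0, "y": 0, "z": 0.05, "turn": 0, "fingers": 0},
    {"x": 0, "y": 0, "z": 0, "turn": 0, "fingers": 0},
    {"x": 0, "y": 0, "z": 0, "turn": 0, "fingers": 0}
  ]
}}

```text
clock: 6.33
position: [663.4, 26.2, 67.6]
ee_rot: [-0.565, 0.825, -0.0, 0.0]
contact_force: [-0.2, 0.3, 1.8]
gripper_width: -0.0
```

Emit:
{"fn": "servo_tool", "kwargs": {
  "rows": [
    {"x": 0, "y": 0, "z": 0.05, "turn": 0, "fingers": 0},
    {"x": 0, "y": 0, "z": 0.05, "turn": 0, "fingers": 0},
    {"x": 0, "y": 0, "z": 0, "turn": 0, "fingers": 0},
    {"x": 0, "y": 0, "z": 0, "turn": 0, "fingers": 0}
  ]
}}

```text
clock: 6.67
position: [663.6, 26.1, 67.4]
ee_rot: [-0.565, 0.825, -0.0, 0.0]
contact_force: [-1.9, 0.3, 5.4]
gripper_width: -0.0
```

Emit:
{"fn": "servo_tool", "kwargs": {
  "rows": [
    {"x": -0.3, "y": 0, "z": 0, "turn": 0, "fingers": 0},
    {"x": -0.3, "y": 0, "z": 0, "turn": 0, "fingers": 0},
    {"x": -0.3, "y": 0, "z": 0, "turn": 0, "fingers": 0},
    {"x": -0.3, "y": 0, "z": 0, "turn": 0, "fingers": 0},
    {"x": 0, "y": 0, "z": 0, "turn": 0, "fingers": 0},
    {"x": 0, "y": 0, "z": 0, "turn": 0, "fingers": 0}
  ]
}}

```text
clock: 7.17
position: [668.1, 37.7, 68.0]
ee_rot: [-0.565, 0.825, -0.0, 0.001]
contact_force: [-2.6, 1.1, 7.7]
gripper_width: -0.1
```

Run:
```python
from go import *
to(J(P,(18,6,66.5)))
snap('top','t2')
crop('t2',222,150,322,230,8)
```

```text
clock 7.1667 pos [668.1  37.7  68. ] F [-2.6  1.1  7.7] yaw x -111.21 shift cm [-1.02 -0.04  0.15]
[[-0.362, -0.932, 0.001], [-0.932, 0.362, 0.0], [-0.001, -0.001, -1.0]]
```

View pics/t2_c.png

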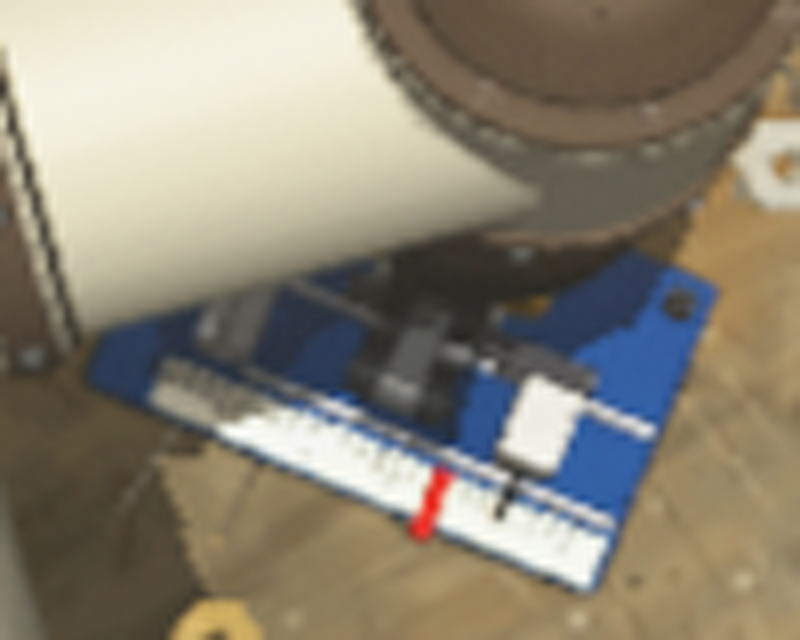

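Emit:
{"fn": "servo_tool", "kwargs": {
  "rows": [
    {"x": -0.3, "y": 0, "z": 0, "turn": 0, "fingers": 0},
    {"x": -0.3, "y": 0, "z": 0, "turn": 0, "fingers": 0},
    {"x": -0.3, "y": 0, "z": 0, "turn": 0, "fingers": 0},
    {"x": -0.3, "y": 0, "z": 0, "turn": 0, "fingers": 0},
    {"x": -0.3, "y": 0, "z": 0, "turn": 0, "fingers": 0},
    {"x": 0, "y": 0, "z": 0, "turn": 0, "fingers": 0},
    {"x": 0, "y": 0, "z": 0, "turn": 0, "fingers": 0}
  ]
}}

```text
clock: 7.8
position: [673.7, 51.8, 66.9]
ee_rot: [-0.565, 0.825, -0.0, 0.001]
contact_force: [-0.5, 1.6, 5.6]
gripper_width: 0.1
```

Emit:
{"fn": "servo_tool", "kwargs": {
  "rows": [
    {"x": 0, "y": 0, "z": -0.4, "turn": 0, "fingers": 0},
    {"x": 0, "y": 0, "z": -0.6, "turn": 0, "fingers": 0},
    {"x": 0, "y": 0, "z": 0, "turn": 0, "fingers": 0},
    {"x": 0, "y": 0, "z": 0, "turn": 0, "fingers": 0}
  ]
}}

```text
clock: 8.13
position: [673.2, 51.1, 76.4]
ee_rot: [-0.564, 0.825, 0.0, 0.0]
contact_force: [0.8, 0.5, 1.0]
gripper_width: 0.2
```

Run:
```python
from go import *
to(J(P,(18,-17,66.5)))
snap('top','t3')
crop('t3',222,150,322,230,8)
```

```text
clock 8.1333 pos [673.2  51.1  76.4] F [0.8 0.5 1. ] yaw x -111.27 shift cm [ 2.72 -0.05  0.99]
[[-0.363, -0.932, 0.0], [-0.932, 0.363, 0.0], [-0.0, -0.0, -1.0]]
```

View pics/t3_c.png

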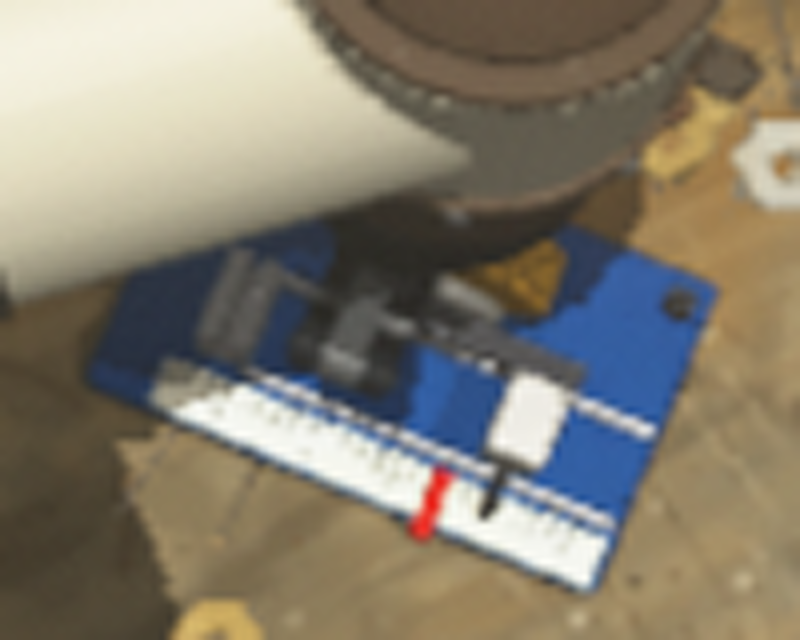

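Emit:
{"fn": "servo_tool", "kwargs": {
  "rows": [
    {"x": 0.9, "y": 0, "z": 0, "turn": 0, "fingers": 0},
    {"x": 0.9, "y": 0, "z": 0, "turn": 0, "fingers": 0},
    {"x": 0.9, "y": 0, "z": 0, "turn": 0, "fingers": 0},
    {"x": 0, "y": 0, "z": 0, "turn": 0, "fingers": 0},
    {"x": 0, "y": 0, "z": 0, "turn": 0, "fingers": 0},
    {"x": 0, "y": 0, "z": 0.4, "turn": 0, "fingers": 0},
    {"x": 0, "y": 0, "z": 0.4, "turn": 0, "fingers": 0},
    {"x": 0, "y": 0, "z": 0.2, "turn": 0, "fingers": 0},
    {"x": 0, "y": 0, "z": 0, "turn": 0, "fingers": 0},
    {"x": 0, "y": 0, "z": 0, "turn": 0, "fingers": 0}
  ]
}}

```text
clock: 9.02
position: [663.7, 26.2, 67.3]
ee_rot: [-0.565, 0.825, -0.0, -0.0]
contact_force: [-1.1, -1.0, 5.9]
gripper_width: 0.1
```

Emit:
{"fn": "servo_tool", "kwargs": {
  "rows": [
    {"x": -0.3, "y": 0, "z": 0, "turn": 0, "fingers": 0},
    {"x": -0.3, "y": 0, "z": 0, "turn": 0, "fingers": 0},
    {"x": -0.3, "y": 0, "z": 0, "turn": 0, "fingers": 0},
    {"x": -0.3, "y": 0, "z": 0, "turn": 0, "fingers": 0},
    {"x": -0.3, "y": 0, "z": 0, "turn": 0, "fingers": 0},
    {"x": -0.3, "y": 0, "z": 0, "turn": 0, "fingers": 0},
    {"x": -0.3, "y": 0, "z": 0, "turn": 0, "fingers": 0},
    {"x": -0.3, "y": 0, "z": 0, "turn": 0, "fingers": 0},
    {"x": -0.3, "y": 0, "z": 0, "turn": 0, "fingers": 0},
    {"x": 0, "y": 0, "z": 0, "turn": 0, "fingers": 0}
  ]
}}

```text
clock: 9.85
position: [673.9, 52.2, 66.8]
ee_rot: [-0.565, 0.825, -0.0, 0.001]
contact_force: [-0.7, 1.3, 4.0]
gripper_width: 0.1
```

Emit:
{"fn": "servo_tool", "kwargs": {
  "rows": [
    {"x": 0, "y": 0, "z": 0, "turn": 0, "fingers": 0},
    {"x": 0, "y": 0, "z": -0.4, "turn": 0, "fingers": 0},
    {"x": 0, "y": 0, "z": -0.6, "turn": 0, "fingers": 0},
    {"x": 0, "y": 0, "z": 0, "turn": 0, "fingers": 0},
    {"x": 0, "y": 0, "z": 0, "turn": 0, "fingers": 0}
  ]
}}

```text
clock: 10.27
position: [673.0, 51.1, 76.3]
ee_rot: [-0.564, 0.825, 0.0, -0.0]
contact_force: [-0.0, 0.2, 0.2]
gripper_width: -0.3
```

Run:
```python
from go import *
to(J(P,(18,-17,66.5)))
snap('top','t4')
crop('t4',222,150,322,230,8)
```

```text
clock 10.2667 pos [673.   51.1  76.3] F [-0.   0.2  0.2] yaw x -111.27 shift cm [ 2.71 -0.06  0.98]
[[-0.363, -0.932, -0.0], [-0.932, 0.363, 0.0], [0.0, 0.0, -1.0]]
```

View pics/t4_c.png

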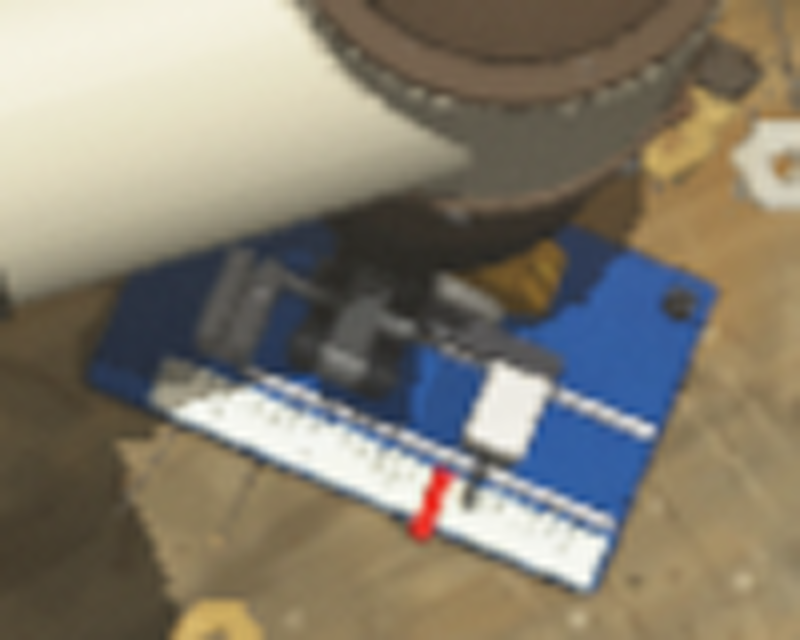

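Emit:
{"fn": "servo_tool", "kwargs": {
  "rows": [
    {"x": 0.9, "y": 0, "z": 0, "turn": 0, "fingers": 0},
    {"x": 0.9, "y": 0, "z": 0, "turn": 0, "fingers": 0},
    {"x": 0.9, "y": 0, "z": 0, "turn": 0, "fingers": 0},
    {"x": 0, "y": 0, "z": 0, "turn": 0, "fingers": 0},
    {"x": 0, "y": 0, "z": 0, "turn": 0, "fingers": 0},
    {"x": 0, "y": 0, "z": 0.4, "turn": 0, "fingers": 0},
    {"x": 0, "y": 0, "z": 0.4, "turn": 0, "fingers": 0},
    {"x": 0, "y": 0, "z": 0.2, "turn": 0, "fingers": 0},
    {"x": 0, "y": 0, "z": 0, "turn": 0, "fingers": 0},
    {"x": 0, "y": 0, "z": 0, "turn": 0, "fingers": 0}
  ]
}}

```text
clock: 11.15
position: [663.6, 26.2, 67.3]
ee_rot: [-0.565, 0.825, -0.0, -0.0]
contact_force: [-2.3, -0.7, 6.5]
gripper_width: 0.2
```

Emit:
{"fn": "servo_tool", "kwargs": {
  "rows": [
    {"x": -0.3, "y": 0, "z": 0, "turn": 0, "fingers": 0},
    {"x": -0.3, "y": 0, "z": 0, "turn": 0, "fingers": 0},
    {"x": -0.3, "y": 0, "z": 0, "turn": 0, "fingers": 0},
    {"x": -0.3, "y": 0, "z": 0, "turn": 0, "fingers": 0},
    {"x": -0.3, "y": 0, "z": 0, "turn": 0, "fingers": 0},
    {"x": -0.3, "y": 0, "z": 0, "turn": 0, "fingers": 0},
    {"x": -0.3, "y": 0, "z": 0, "turn": 0, "fingers": 0},
    {"x": -0.3, "y": 0, "z": 0, "turn": 0, "fingers": 0},
    {"x": -0.3, "y": 0, "z": 0, "turn": 0, "fingers": 0},
    {"x": 0, "y": 0, "z": 0, "turn": 0, "fingers": 0}
  ]
}}

```text
clock: 11.98
position: [673.9, 52.2, 66.9]
ee_rot: [-0.565, 0.825, -0.0, 0.001]
contact_force: [-0.6, 1.0, 5.5]
gripper_width: 0.0
```

Emit:
{"fn": "servo_tool", "kwargs": {
  "rows": [
    {"x": 0, "y": 0, "z": 0, "turn": 0, "fingers": 0},
    {"x": 0, "y": 0, "z": -0.4, "turn": 0, "fingers": 0},
    {"x": 0, "y": 0, "z": -0.6, "turn": 0, "fingers": 0},
    {"x": 0, "y": 0, "z": 0, "turn": 0, "fingers": 0},
    {"x": 0, "y": 0, "z": 0, "turn": 0, "fingers": 0}
  ]
}}

```text
clock: 12.4
position: [673.0, 51.1, 76.3]
ee_rot: [-0.564, 0.825, 0.0, -0.0]
contact_force: [-0.1, -0.6, -0.8]
gripper_width: 0.2
```

Run:
```python
from go import *
to(J(P,(18,-17,66.5)))
snap('top','t5')
crop('t5',262,200,302,230,20)
```

```text
clock 12.4 pos [673.   51.1  76.3] F [-0.1 -0.6 -0.8] yaw x -111.27 shift cm [ 2.71 -0.06  0.98]
[[-0.363, -0.932, -0.0], [-0.932, 0.363, 0.0], [-0.0, 0.0, -1.0]]
```

View pics/t5_c.png

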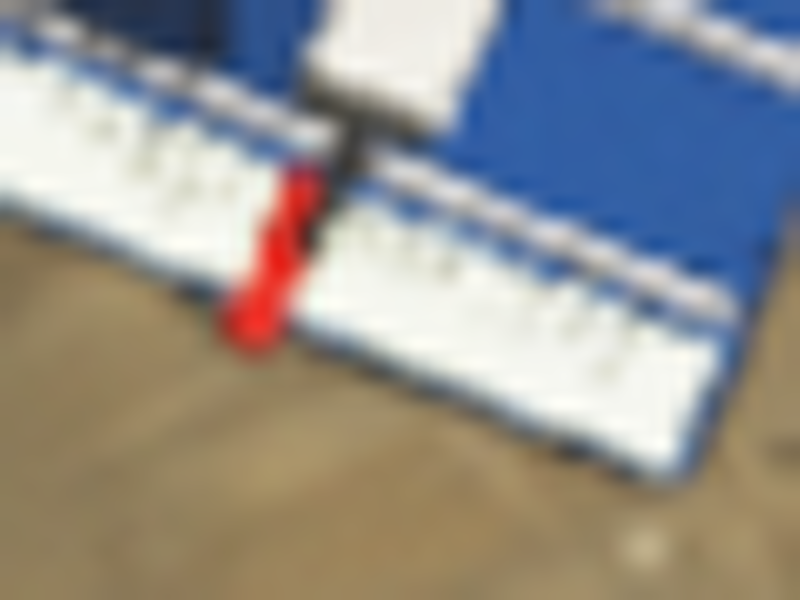

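```bash
cat > rect.py <<'E'
from fit import *
def rect(f,z,y0=-55,y1=-5,x0=-56,x1=-28,s=12):
    # out col: jig y reversed left=+y ; row: jig x down=-x
    src=np.float32([proj('top',J(P,(x,y,z))) for x,y in((x1,y1),(x1,y0),(x0,y0),(x0,y1))])
    W,H=int((y1-y0)*s),int((x1-x0)*s)
    dst=np.float32([(0,0),(W,0),(W,H),(0,H)])
    # pixel-centre convention kept: proj coords = integer pixel centres
    M=cv2.getPerspectiveTransform(src,dst)
    return cv2.warpPerspective(cv2.imread(f'pics/{f}.png'),M,(W,H),flags=cv2.INTER_CUBIC)
E
python3 - <<'E'
from rect import *
d=np.load('pics/t0.npy')
for u,v in((276,213),(277,211),(278,210),(275,215)): print('markz',atd('top',u,v,d[v,u]).round(1), inv(P,atd('top',u,v,d[v,u])).round(1))
s=12;y1=-5;x1=-28
for f in('t0','t3','t4','t5'):
  i=rect(f,17).astype(float); red=np.clip(i[:,:,2]-i[:,:,1]-60,0,None)
  out=[]
  for xx in(-39,-40,-41,-42,-43,-44,-45,-46,-47,-48,-49,-50):
    r=red[int((x1-xx)*s)]; out.append(round(y1-(r@np.arange(len(r))/r.sum())/s,1) if r.sum()>300 else None)
  print(f,'mark y by x -39..-50',out)
  i=rect(f,20).astype(float); g=i[:,:,2]  # red channel: red mark bright, pointer dark
  for xx in(-37,-38,-39,-40,-41,-42,-43,-44):
    r=g[int((x1-xx)*s)]; k=np.clip(150-r,0,None)
    c=y1-np.arange(len(r))/s; m=(c>-50)&(c<-20); k=k*m
    print(xx, round((k*c).sum()/k.sum(),2) if k.sum()>200 else None, end=' | ')
  print()
cv2.imwrite('pics/r5.png',np.vstack([rect('t5',17),rect('t4',17)]))
E
```

```text
markz [602.1  41.9  13.6] [-45.4 -24.3]
markz [606.2  40.   16.9] [-40.9 -24.6]
markz [608.3  37.9  17.3] [-38.1 -25.7]
markz [597.8  43.9  13. ] [-50.1 -23.9]
t0 mark y by x -39..-50 [np.float64(-22.7), np.float64(-22.7), np.float64(-22.5), np.float64(-22.5), np.float64(-22.5), np.float64(-22.6), np.float64(-22.8), np.float64(-23.0), np.float64(-23.1), np.float64(-23.0), np.float64(-22.9), np.float64(-22.8)]
-37 -43.35 | -38 -43.33 | -39 -43.13 | -40 -42.83 | -41 -42.99 | -42 -43.25 | -43 -43.4 | -44 None | 
t3 mark y by x -39..-50 [np.float64(-22.7), np.float64(-22.7), np.float64(-22.5), np.float64(-22.5), np.float64(-22.5), np.float64(-22.6), np.float64(-22.9), np.float64(-23.0), np.float64(-23.1), np.float64(-23.0), np.float64(-22.9), np.float64(-22.8)]
-37 -36.9 | -38 -37.06 | -39 -37.23 | -40 -37.2 | -41 -37.0 | -42 -36.83 | -43 -36.75 | -44 None | 
t4 mark y by x -39..-50 [np.float64(-22.7), np.float64(-22.7), np.float64(-22.5), np.float64(-22.5), np.float64(-22.5), np.float64(-22.6), np.float64(-22.8), np.float64(-23.0), np.float64(-23.1), np.float64(-23.0), np.float64(-22.9), np.float64(-22.8)]
-37 -31.37 | -38 -31.1 | -39 -31.16 | -40 -31.36 | -41 -31.52 | -42 -31.74 | -43 None | -44 None | 
t5 mark y by x -39..-50 [np.float64(-22.1), np.float64(-22.1), np.float64(-22.0), np.float64(-22.1), np.float64(-22.2), np.float64(-22.5), np.float64(-22.8), np.float64(-23.0), np.float64(-23.1), np.float64(-23.0), np.float64(-23.0), np.float64(-22.8)]
-37 -25.71 | -38 -25.58 | -39 -25.31 | -40 -24.86 | -41 -24.69 | -42 -24.87 | -43 -25.07 | -44 None |
```

View pics/r5.png

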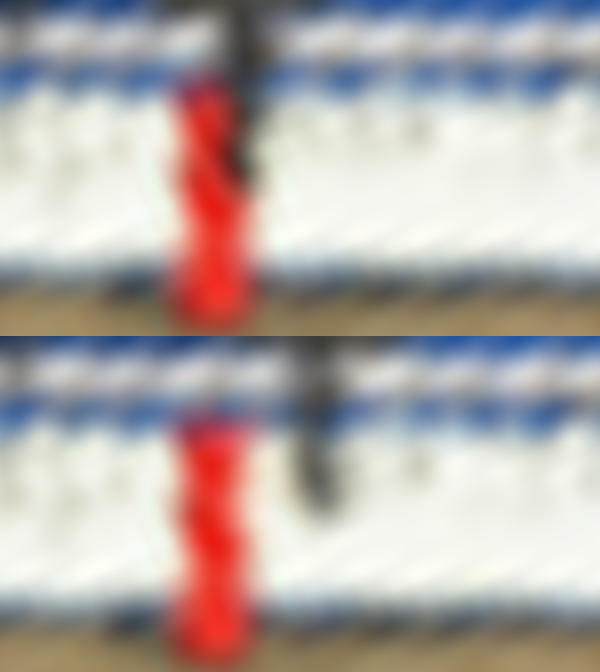

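Emit:
{"fn": "servo_tool", "kwargs": {
  "rows": [
    {"x": 0.8, "y": 0, "z": 0, "turn": 0, "fingers": 0},
    {"x": 0.7, "y": 0, "z": 0, "turn": 0, "fingers": 0},
    {"x": 0.5, "y": 0, "z": 0, "turn": 0, "fingers": 0},
    {"x": 0, "y": 0, "z": 0, "turn": 0, "fingers": 0},
    {"x": 0, "y": 0, "z": 0, "turn": 0, "fingers": 0},
    {"x": 0, "y": 0, "z": 0.4, "turn": 0, "fingers": 0},
    {"x": 0, "y": 0, "z": 0.4, "turn": 0, "fingers": 0},
    {"x": 0, "y": 0, "z": 0.2, "turn": 0, "fingers": 0},
    {"x": 0, "y": 0, "z": 0, "turn": 0, "fingers": 0},
    {"x": 0, "y": 0, "z": 0, "turn": 0, "fingers": 0}
  ]
}}

```text
clock: 13.28
position: [666.3, 32.8, 68.0]
ee_rot: [-0.565, 0.825, -0.001, 0.0]
contact_force: [-3.1, -0.5, 8.2]
gripper_width: 0.1
```

Emit:
{"fn": "servo_tool", "kwargs": {
  "rows": [
    {"x": -0.3, "y": 0, "z": 0, "turn": 0, "fingers": 0},
    {"x": -0.3, "y": 0, "z": 0, "turn": 0, "fingers": 0},
    {"x": -0.3, "y": 0, "z": 0, "turn": 0, "fingers": 0},
    {"x": -0.3, "y": 0, "z": 0, "turn": 0, "fingers": 0},
    {"x": -0.1, "y": 0, "z": 0, "turn": 0, "fingers": 0},
    {"x": 0, "y": 0, "z": 0, "turn": 0, "fingers": 0},
    {"x": 0, "y": 0, "z": 0, "turn": 0, "fingers": 0},
    {"x": 0, "y": 0, "z": 0, "turn": 0, "fingers": 0}
  ]
}}

```text
clock: 13.95
position: [671.2, 45.3, 68.0]
ee_rot: [-0.565, 0.825, -0.001, 0.001]
contact_force: [-1.7, 1.0, 6.6]
gripper_width: -0.1
```

Emit:
{"fn": "servo_tool", "kwargs": {
  "rows": [
    {"x": 0, "y": 0, "z": -0.4, "turn": 0, "fingers": 0},
    {"x": 0, "y": 0, "z": -0.6, "turn": 0, "fingers": 0},
    {"x": 0, "y": 0, "z": 0, "turn": 0, "fingers": 0},
    {"x": 0, "y": 0, "z": 0, "turn": 0, "fingers": 0}
  ]
}}

```text
clock: 14.28
position: [670.7, 44.9, 76.4]
ee_rot: [-0.565, 0.825, -0.0, 0.0]
contact_force: [-0.1, -0.1, -0.1]
gripper_width: -0.2
```

Run:
```python
from rect import *
snap('top','t6')
i=rect('t6',17).astype(float); g=rect('t6',20).astype(float)
cv2.imwrite('pics/r6.png',np.vstack([rect('t6',17),rect('t6',20)]))
for xx in(-37,-38,-39,-40,-41,-42,-43):
    r=g[int((-28-xx)*12)][:,2]; k=np.clip(150-r,0,None); c=-5-np.arange(len(r))/12; k=k*((c>-35)&(c<-15))
    print(xx, round((k*c).sum()/k.sum(),2) if k.sum()>200 else None, end=' | ')
print(arm.read_state()['position'])
```

```text
-37 -22.24 | -38 -22.32 | -39 -22.17 | -40 -21.97 | -41 -21.82 | -42 -21.47 | -43 -21.15 | [670.48680394  44.82374577  76.05839813]
```

View pics/r6.png

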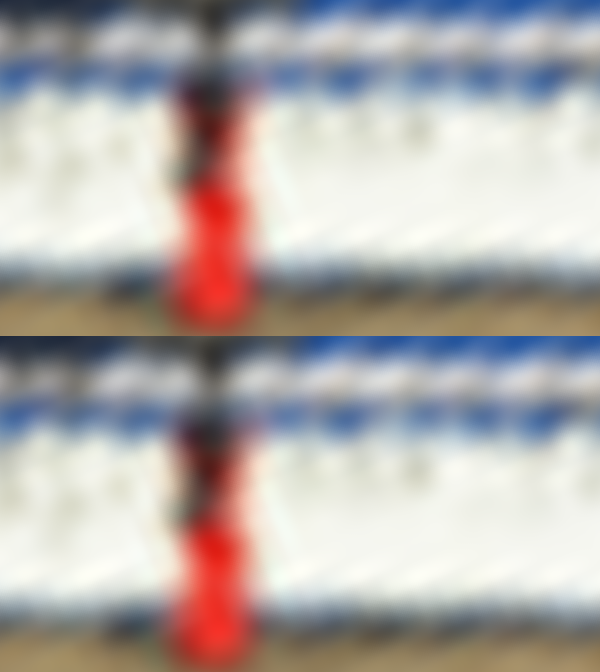

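Run:
```python
from rect import *
snap('top','t7')
a=None
for f in('t0','t2','t3','t4','t5','t6','t7'):
  i=rect(f,51,-65,0,-30,-6,12).astype(float)
  # white stop: min(rgb) high
  w=np.clip(i.min(2)-120,0,60); s=[]
  for xx in np.arange(-24,-11,0.5):
    r=w[int((-6-xx)*12)]; c=-np.arange(len(r))/12; m=c<-12
    if r.sum()>0: s.append((r*c*m).sum()/(r*m).sum())
  # pointer, robust avg
  g=rect(f,20).astype(float); s2=[]
  for xx in np.arange(-43,-37,.25):
    r=g[int((-28-xx)*12)][:,2]; k=np.clip(150-r,0,None); c=-5-np.arange(len(r))/12; k=k*((c>-50)&(c<-15)); s2.append((k*c).sum()/(k.sum()+1e-6))
  print(f,'stop',np.mean(s).round(2),np.std(s).round(2),'ptr',np.mean(s2).round(2),'diff',(np.mean(s2)-np.mean(s)).round(2))
for f in('t0','t3','t7'):
  i=rect(f,17).astype(float); red=np.clip(i[:,:,2]-i[:,:,1]-60,0,None); o=[]
  for xx in np.arange(-49,-44 if f=='t7' else -38,.25):
    r=red[int((-28-xx)*12)]; o.append(-5-(r@np.arange(len(r))/r.sum())/12)
  print(f,'mark',np.mean(o).round(2))
```

```text
t0 stop -43.3 0.15 ptr -43.15 diff 0.15
t2 stop -40.75 0.16 ptr -35.45 diff 5.3
t3 stop -37.37 0.07 ptr -37.03 diff 0.35
t4 stop -31.31 0.08 ptr -28.77 diff 2.54
t5 stop -25.28 0.1 ptr -25.1 diff 0.18
t6 stop -22.41 0.14 ptr -21.89 diff 0.52
t7 stop -22.4 0.13 ptr -21.89 diff 0.51
t0 mark -22.75
t3 mark -22.75
t7 mark -23.0
```

Emit:
{"fn": "servo_tool", "kwargs": {
  "rows": [
    {"x": 0, "y": 0, "z": 0.4, "turn": 0, "fingers": 0},
    {"x": 0, "y": 0, "z": 0.4, "turn": 0, "fingers": 0},
    {"x": 0, "y": 0, "z": 0.2, "turn": 0, "fingers": 0},
    {"x": 0, "y": 0, "z": 0, "turn": 0, "fingers": 0},
    {"x": 0, "y": 0, "z": 0, "turn": 0, "fingers": 0}
  ]
}}

```text
clock: 14.8
position: [670.7, 44.8, 67.9]
ee_rot: [-0.565, 0.825, -0.0, 0.0]
contact_force: [-3.1, 0.3, 8.6]
gripper_width: 0.0
```

Emit:
{"fn": "servo_tool", "kwargs": {
  "rows": [
    {"x": 0.1, "y": 0, "z": 0, "turn": 0, "fingers": 0},
    {"x": 0.1, "y": 0, "z": 0, "turn": 0, "fingers": 0},
    {"x": 0, "y": 0, "z": 0, "turn": 0, "fingers": 0},
    {"x": 0, "y": 0, "z": 0, "turn": 0, "fingers": 0},
    {"x": 0, "y": 0, "z": 0, "turn": 0, "fingers": 0}
  ]
}}

```text
clock: 15.22
position: [670.2, 43.4, 68.0]
ee_rot: [-0.565, 0.825, -0.0, 0.001]
contact_force: [-1.9, 1.8, 9.3]
gripper_width: -0.1
```

Emit:
{"fn": "servo_tool", "kwargs": {
  "rows": [
    {"x": 0, "y": 0, "z": -0.4, "turn": 0, "fingers": 0},
    {"x": 0, "y": 0, "z": -0.6, "turn": 0, "fingers": 0},
    {"x": 0, "y": 0, "z": 0, "turn": 0, "fingers": 0},
    {"x": 0, "y": 0, "z": 0, "turn": 0, "fingers": 0}
  ]
}}

```text
clock: 15.55
position: [670.0, 42.8, 76.3]
ee_rot: [-0.565, 0.825, -0.0, 0.0]
contact_force: [-0.8, 1.7, 0.3]
gripper_width: -0.2
```

Run:
```python
from rect import *
snap('top','t8')
for f in('t7','t8'):
  i=rect(f,51,-65,0,-30,-6,12).astype(float)
  w=np.clip(i.min(2)-120,0,60); s=[]
  for xx in np.arange(-24,-11,0.5):
    r=w[int((-6-xx)*12)]; c=-np.arange(len(r))/12; m=c<-12
    s.append((r*c*m).sum()/(r*m).sum())
  print(f,np.mean(s).round(2))
cv2.imwrite('pics/r8.png',rect('t8',18.5))
```

```text
t7 -22.4
t8 -22.75
```

View pics/r8.png

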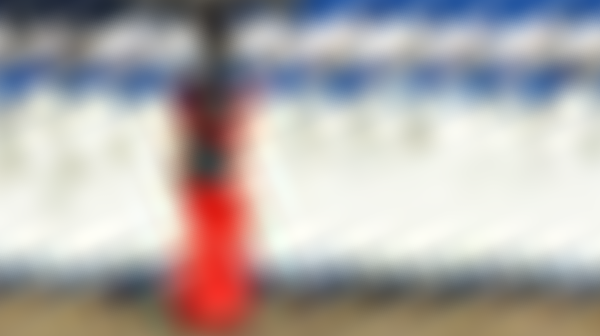

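Emit:
{"fn": "servo_tool", "kwargs": {
  "rows": [
    {"x": 0, "y": 0, "z": -2, "turn": 0, "fingers": 0},
    {"x": 0, "y": 0, "z": -3, "turn": 0, "fingers": 0},
    {"x": 0, "y": 0, "z": -3, "turn": 0, "fingers": 0},
    {"x": 0, "y": 0, "z": -3, "turn": 0, "fingers": 0},
    {"x": 0, "y": 0, "z": -3, "turn": 0, "fingers": 0},
    {"x": 0, "y": 0, "z": -1, "turn": 0, "fingers": 0},
    {"x": 0, "y": 0, "z": 0, "turn": 0, "fingers": 0}
  ]
}}

```text
clock: 16.18
position: [671.4, 43.1, 230.0]
ee_rot: [-0.565, 0.825, -0.001, 0.003]
contact_force: [-0.2, 0.4, 0.1]
gripper_width: -0.1
```

Emit:
{"fn": "servo_tool", "kwargs": {
  "rows": [
    {"x": 3, "y": 1.6, "z": 0, "turn": 0, "fingers": 0},
    {"x": 3, "y": 1.6, "z": 0, "turn": 0, "fingers": 0},
    {"x": 3, "y": 1.6, "z": 0, "turn": 0, "fingers": 0},
    {"x": 3, "y": 1.6, "z": 0, "turn": 0, "fingers": 0},
    {"x": 3, "y": 1.6, "z": 0, "turn": 0, "fingers": 0},
    {"x": 3, "y": 1.6, "z": 0, "turn": 0, "fingers": 0},
    {"x": 0, "y": 0, "z": 0, "turn": 0, "fingers": 0},
    {"x": 0, "y": 0, "z": 0, "turn": 0, "fingers": 0},
    {"x": 0, "y": 0, "z": 0, "turn": 0, "fingers": 0}
  ]
}}

```text
clock: 16.93
position: [514.9, -90.1, 225.2]
ee_rot: [-0.564, 0.826, 0.0, -0.001]
contact_force: [0.1, 0.5, -0.5]
gripper_width: 0.0
```

Run:
```python
from rect import *
snap('top','t9')
for f in('t0','t9'):
  i=rect(f,51,-65,0,-30,-6,12).astype(float)
  w=np.clip(i.min(2)-120,0,60); s=[]
  for xx in np.arange(-24,-11,0.5):
    r=w[int((-6-xx)*12)]; c=-np.arange(len(r))/12; m=c<-12
    s.append((r*c*m).sum()/(r*m).sum())
  print(f,np.mean(s).round(2))
cv2.imwrite('pics/r9.png',rect('t9',18.5)); crop('t9',222,150,322,230,8)
a,b=cv2.imread('pics/t0.png'),cv2.imread('pics/t9.png')
print('tube diff', np.abs(a.astype(int)-b)[150:230,280:350].mean(), arm.read_state()['contact_force'],arm.read_state()['clock'])
```

```text
t0 -43.3
t9 -22.7
tube diff 11.72 [-0.35988058 -0.08198242 -0.1898228 ] 16.9833
```

View pics/t9.png

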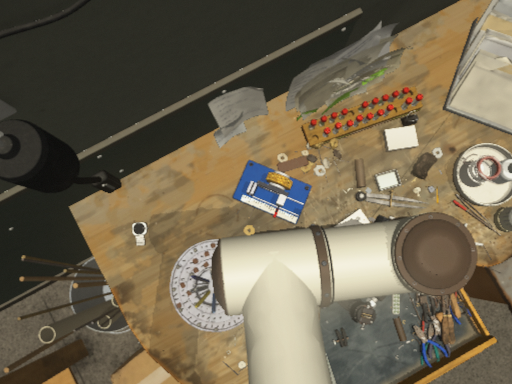

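View pics/t9_c.png

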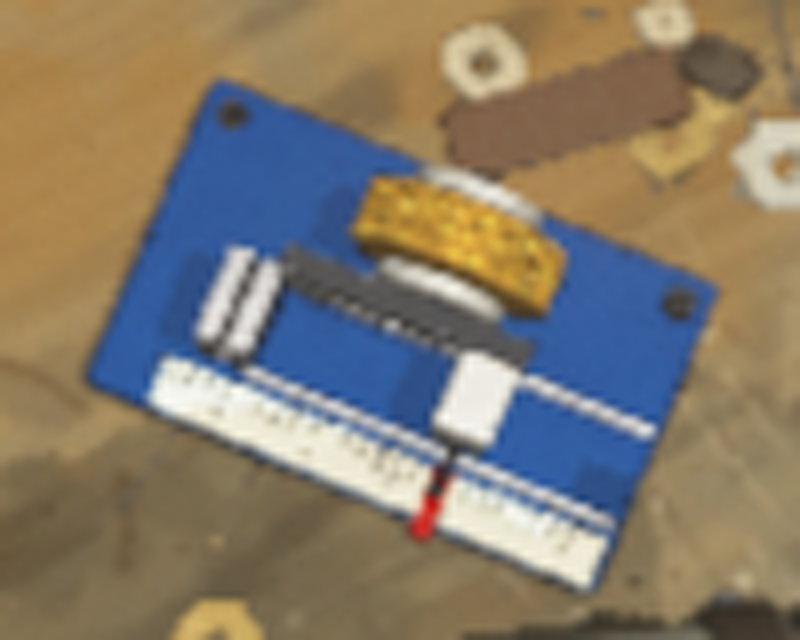

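The pointer stands on the red mark, with the pointer tip at about (438,492) and the mark's visible end at (425,525), both on one line. The jig's corners, the tube and the watch are where they were in the first picture, and the hand is clear.

```bash
python3 -c "
from bench import arm
print(arm.job_done())"
```

```text
the job is handed in; nothing more can be done
None
```

The pointer now stands on the red gauge mark, within what the camera can resolve. The job was handed in at about 17 s with the hand well clear of the jig.

**What I did:** With the fingers shut, I rolled the top of the wheel towards the saw guide. That took three strokes of about 27 mm and one of 13 mm, pressing with 4–9 N. The last stroke overshot by about 0.5 mm, so I rolled it back 2 mm at the rim.

**Last checks:**
- **Pointer and mark:** The stop's block is at jig y ≈ -22.7 mm, which puts the pointer at about -22.5 mm, and the mark is at about -22.75 mm. That leaves about 0.2 mm, with an uncertainty of about 0.3 mm because one image pixel covers roughly 2 mm.
- **Disagreement:** Measuring the pointer directly gave readings 0.2–0.5 mm further towards the saw guide than the stop's block. I weighed the two together.
- **Bystanders:** In the pictures before and after, the jig, the dark brown tube and the watch show no movement, judged by eye. A rough pixel comparison around the tube told me nothing, because the arm was in that part of the picture.
- **Forces:** The contact force was near zero after the hand was taken away.

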